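Check an axle for runout under a dial indicator

TASK

Check the wheel axle that lies in the V-blocks under the dial indicator for runout: push the indicator down by its round top pad until it rests on its stop, so that its sprung plunger bears on the axle's disc. Then, with the indicator left down, push the driver arm that stands up from the axle's right-hand end over from the robot's side to the far side, as far as it goes, and let go. Leave the spare axle in the other V-blocks, which has no indicator, as it is.

Things in the scene. Friction and masses are not known exactly. Their poses are not given: they have to be found in the camera images.
- stand: Fixed runout stand: grey base plate 150 x 250 mm, 2 V-blocks (86 mm high with clip nuts; at y = -60, +85 mm, 26 mm wide), a dial indicator on a 187 mm column (x = +49 to 75 mm). Origin: on the bench below the axle's axis. x points away from the robot (+-0.3 rad), y left along the axle, z up. The steel axle, 25 mm thick, lies along y, axis 65 mm up.
- indicator (a joint): How far the dial indicator is down its column: 0 raised (at start), 0.035 m on its stop. Black round push pad, 36 mm across, at stand x = 0, y = +30 mm; flat top 241 mm above the bench raised, 206 mm fully down. Takes 3 to 5 N, stays where left. The sprung plunger below (about 1 N) meets the axle's 52 mm disc at about 0.024.
- axle (a joint): Axle angle a, rad: 0 arm straight up, negative leaning to the robot (stand -x), positive away. Stops -0.55 and +0.95; starts -0.5 to -0.3; 1 to 2 N at the arm, stays where left. Arm: 12 mm steel rod at stand y = -110 mm out of a collar (44 mm across, 18 wide), with an 18 mm black end ball, centre 73 mm from the axis: x = 73 sin a, height 65 + 73 cos a mm.
- spare_axle (a joint): Angle, same sense, of the spare axle: a look-alike with its own arm in V-blocks on a second base plate that has no column and no indicator, 0.28 to 0.42 m to the left or right of the stand. To be left alone.

How it is judged:
By the outcome, as a careful person would: the job done as asked, in the order asked, and still so for the second after the job is handed in, with the robot touching nothing.
It also fails if it takes over 38 s, if anything falls off the work surface, if the arm or the gripper's body presses on something with over 40 N, if the wrist force passes 120 N, or if a joint passes its speed limit or range.

ROBOT

A 6-joint arm with a two-finger parallel gripper is mounted at the origin on the work surface; the furniture and walls round the work are solid. World frame = base frame: x ahead of the robot, y to its left, z up, the work surface at z = 0. Lengths are in m, angles in rad, forces in N, time in s.
With the tool pointing down it reaches from about 0.35 to 0.775 m from the base axis. Payload 5.5 kg.
Tool frame: the origin (TCP) lies between the finger pads; the fingertips stand 8 mm ahead of it and the grasp point (between the pads) lies 11 mm behind it; z points along the fingers, y is the line along which they close (so a half turn about z gives the same grasp; the last joint's range is limited). The gripper opens to 85 mm and grips with 20 to 120 N. Pads are 22 mm wide; open, the fingers measure 114 mm over their backs; the gripper's body (76 mm by 85 mm) begins 54 mm behind the grasp point. The pads swing forward as they close: fully open they stand 13 mm farther back than shut.
Start: joints at [1.085, 0.313, 0.046, 1.304, 0, 1.431], TCP at [0.195, 0.541, 0.239] pointing down, gripper open.
Joint ranges: [-2.76, 2.76], [-0.86, 1.69], [-1.03, 1.26], [-2.2, 2.34], [-1.47, 1.5], [-3.14, 3.14]. Speed limits (rad/s): [2.57, 2.57, 3.14, 3.14, 3.14, 3.14].

INTERFACE

Orientations are given as a unit quaternion [w, x, y, z].
In Python, from workcell import status, vision, job gives the robot as it stands. The module is installed in compiled form; this text tells all that it offers.
- The arm moves only by the tool apply_moves, never from a script. Its argument "moves" is one flat list of numbers, 6 for each row, row after row: the shift along the world's x, y, z in units of 25 mm (1.0 is 25 mm), then the turn, a rotation vector about the world's x, y, z in rad. In form: [x, y, z, rx, ry, rz, x, y, z, rx, ry, rz, ...]. A call has 1 to 20 rows; each row is the pose to reach, as a shift and turn from the pose commanded when the call began; what a row does not reach only later rows make up. A row lasts 1/12 s, in which the tool goes at most 41.7 mm and 7.16 degrees, less where a joint would pass 70% of its speed; a pose out of reach is approached as far as the arm can. A call with a gripper value outside its range is refused whole. "claw" is the opening in per cent of the stroke, from 0 (shut) to 100 (fully open), set as the call begins (left out, the last holds). The fingers move at their own pace and stop on an object; "newtons" is the grip in N (left out, the last holds). Time passes only in rows, so rows that repeat a pose let the fingers close. It gives the time, the measured TCP pose, the force, the opening and the grip force at its end, in the units of the state.
- status.get_state(): the state, without advancing time (a new reading comes with each control period).
- vision.read_camera(name): name is "scene" or "top" or "wrist"; returns a dict with "image" (420x560x3 uint8, blue, green, red), "camera_matrix" (3x3 intrinsics, pixels), "dist_coeffs" ([k1, k2, p1, p2, k3] as OpenCV has them; the pictures are not rectified), "camera_from_world" (4x4, takes a point from world to camera coordinates). Camera axes: x right, y down, z forward; pixel columns grow to the right and rows downward; lengths in m; the calibration is good to about 2 mm. A picture is of the moment at which its call begins. There is no depth.
- job.hand_in(): hands the job in; it is judged then, once.
The state is a dict: "clock": time; "joint_pos": joint angles; "qvel": joint speeds; "tau": joint torques, N m; "tcp_pos": TCP position; "orientation": TCP orientation; "wrist_force": force on the tool from outside, world axes, zero at the start; "ft_torque": the same for the moment, N m; "finger_gap": finger opening in m; "grip_force": force on a finger pad.
Only numpy, scipy, OpenCV 4.12 (cv2) and the standard library are available. Lean on these libraries where they do the work, as an engineer would, in place of code of your own. Each camera call takes 0.05 s, during which the arm holds its last target. There are 200 camera calls.

## Working session

There is one attempt and no reset: what is moved stays moved. The work goes in short steps, Python scripts to look and compute and a tool call to move; the robot and the scene stay as the last step left them, time stands still between calls to the robot, and variables do not carry over. Pictures are saved under pics/ and viewed, at most 10 in all, crops included, and the job is handed in when it is done.

Besides the shell and the picture viewer there is one more tool, called in YAML: its name, and indented under it one key for each argument. apply_moves: Moves the arm, as the interface text tells. Its arguments: {"type":"object","properties":{"moves":{"type":"array","items":{"type":"number"}},"claw":{"type":"number"},"newtons":{"type":"number"}},"required":["moves"]}

```bash
mkdir -p pics; python3 - <<'E'
from workcell import status,vision
import cv2
s=status.get_state();print(s['clock'],s['tcp_pos'],s['orientation'])
for n in('scene','top'):
    r=vision.read_camera(n);cv2.imwrite(f'pics/{n}0.png',r['image'])
E
```

```text
0.0 [0.19467339 0.54052304 0.23840022] [-2.80606141e-04  1.72027073e-01  9.85091799e-01 -8.69098368e-04]
```

View pics/scene0.png

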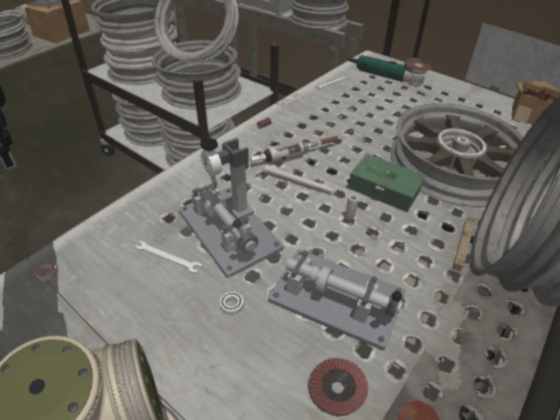

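View pics/top0.png

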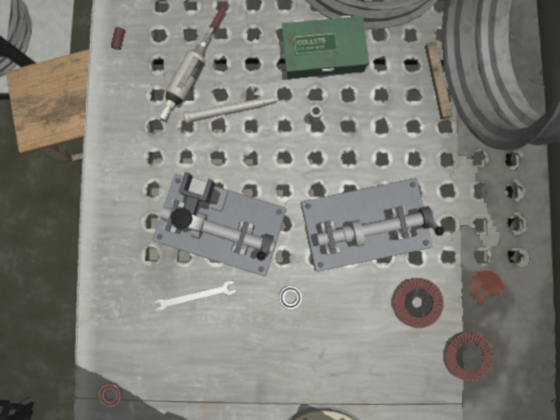

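The top picture shows the stand as the left plate. Its column is at about (200,188), the black pad at (181,217) and the end ball at (262,256). The spare is the right plate, with its ball at (439,231).

```bash
cat > h.py <<'E'
import numpy as np,cv2
from workcell import status,vision
def ray(r,uv,z):
    K,d,T=[np.array(r[k],float) for k in('camera_matrix','dist_coeffs','camera_from_world')]
    p=cv2.undistortPoints(np.array([[uv]],float),K,d)[0,0]
    R,t=T[:3,:3],T[:3,3];c=-R.T@t;v=R.T@np.array([*p,1]);return c+v*(z-c[2])/v[2]
def dark(r,box,th=45,amin=20):
    x0,y0,x1,y1=box;m=(r['image'][y0:y1,x0:x1].max(2)<th).astype(np.uint8)
    n,_,st,c=cv2.connectedComponentsWithStats(m)
    return [(np.round(c[i]+[x0,y0],1),st[i,2:5]) for i in range(1,n) if st[i,4]>=amin]
E
python3 - <<'E'
from h import *
r=vision.read_camera('top')
print(dark(r,(145,160,300,290)))
print(-np.array(r['camera_from_world'])[:3,:3].T@np.array(r['camera_from_world'])[:3,3])
for n,uv,z in(('pad',(181,217),.241),('ball',(262,256),.13),('spare ball',(439,231),.13)):print(n,ray(r,uv,z))
c=[ray(r,uv,.01) for uv in((174,172),(286,205),(267,275),(153,240))]
print(np.round(c,4));
for i in range(4):print(np.linalg.norm(c[i]-c[i-1]))
cv2.imwrite('pics/crop.png',cv2.resize(r['image'][160:290,140:310],None,fx=4,fy=4,interpolation=cv2.INTER_CUBIC))
E
```

```text
[(array([260.6, 254.9]), array([ 8,  8, 43], dtype=int32))]
[0.42967322 0.07064351 1.06593461]
pad [0.48783762 0.24957585 0.241     ]
ball [0.42448904 0.12084554 0.13      ]
spare ball [ 0.47275549 -0.2078871   0.13      ]
[[0.6003 0.3175 0.01  ]
 [0.531  0.078  0.01  ]
 [0.3845 0.1164 0.01  ]
 [0.455  0.3582 0.01  ]]
0.15090574763789194
0.24932423003598564
0.15148375878163503
0.2518472143992655
```

View pics/crop.png

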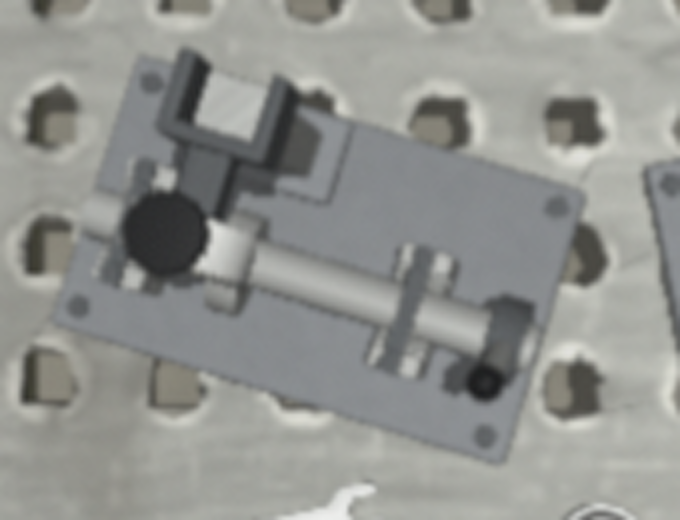

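The crop gives the pad centre at about (181.5,218.5) and the ball at (261,255.8). The plate edges give a stand yaw of about -0.28 rad. The tool's closing axis is already within 4° of the axle line, so no turn is needed. I'll go above the pad with the gripper shut.

apply_moves:
  moves: [0, 0, 2, 0, 0, 0, 1.15, -1.15, 2, 0, 0, 0, 2.3, -2.3, 2, 0, 0, 0, 3.45, -3.5, 2, 0, 0, 0, 4.6, -4.7, 2, 0, 0, 0, 5.8, -5.9, 2, 0, 0, 0, 6.9, -7, 2, 0, 0, 0, 8, -8.2, 2, 0, 0, 0, 9.2, -9.4, 2, 0, 0, 0, 10.4, -10.5, 2, 0, 0, 0, 11.5, -11.7, 2, 0, 0, 0, 11.5, -11.7, 2, 0, 0, 0, 11.5, -11.7, 2, 0, 0, 0, 11.5, -11.7, 2, 0, 0, 0, 11.5, -11.7, 2, 0, 0, 0, 11.5, -11.7, 2, 0, 0, 0]
  claw: 0

```text
clock: 1.48
tcp_pos: [0.4814, 0.2496, 0.2894]
orientation: [-0.0, 0.171, 0.985, 0.0]
wrist_force: [0.5, 0.3, -0.5]
finger_gap: 0.0001
grip_force: 0.0
```

```bash
python3 - <<'E'
from h import *
s=status.get_state();print(s['clock'],s['tcp_pos'],s['finger_gap'],s['wrist_force'])
t=vision.read_camera('top');w=vision.read_camera('wrist');c=vision.read_camera('scene')
P=ray(t,(181.5,218.5),.241);B=ray(t,(261,255.8),.135)
e1=ray(t,(161.25,212.5),.0775);e2=ray(t,(273.75,246.25),.0775)
print(P,B,e1,e2,np.arctan2(-(e1-e2)[0],(e1-e2)[1]))
psi=-.282;y=np.array([-np.sin(psi),np.cos(psi),0]);x=np.array([np.cos(psi),np.sin(psi),0])
O=P-.03*y;print(O,'ball',(B-O)@x,(B-O)@y,'axis',(e1-O)@x,(e2-O)@x,(e1-O)@y,(e2-O)@y)
cv2.imwrite('pics/s1.png',np.hstack([cv2.resize(w['image'],(400,300)),cv2.resize(c['image'][90:300,130:410],(400,300))]))
E
```

```text
1.4833 [0.48144655 0.24958479 0.28942287] 6.487280474218108e-05 [ 0.48451062  0.30128071 -0.53059552]
[0.48536238 0.24867567 0.241     ] [0.4248667 0.1224229 0.135    ] [0.50800456 0.32492001 0.0775    ] [0.44339241 0.10087873 0.0775    ] -0.2807753619276904
[0.47701407 0.21986064 0.241     ] ball -0.02297288359729202 -0.10810045849738972 axis 0.0005307714202960581 0.0008163227739003436 0.10953355526829543 -0.12363836491786723
```

View pics/s1.png

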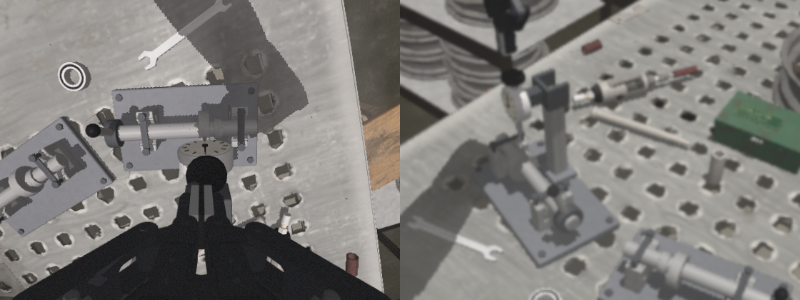

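Both views agree: the wrist view shows the shut fingers over the pad at about (205,170). The estimates give the stand origin as about (0.477, 0.220) and yaw as -0.28. Next I'll press down slowly.

apply_moves:
  moves: [0.15, 0, -0.8, 0, 0, 0, 0.15, 0, -1.4, 0, 0, 0, 0.15, 0, -1.6, 0, 0, 0, 0.15, 0, -1.8, 0, 0, 0, 0.15, 0, -2.0, 0, 0, 0, 0.15, 0, -2.2, 0, 0, 0, 0.15, 0, -2.4, 0, 0, 0, 0.15, 0, -2.55, 0, 0, 0, 0.15, 0, -2.7, 0, 0, 0, 0.15, 0, -2.8, 0, 0, 0, 0.15, 0, -2.8, 0, 0, 0, 0.15, 0, -2.8, 0, 0, 0, 0.15, 0, -2.8, 0, 0, 0]

```text
clock: 2.72
tcp_pos: [0.4865, 0.2482, 0.2191]
orientation: [0.0, 0.172, 0.985, -0.0]
wrist_force: [-0.4, -0.4, -0.2]
finger_gap: -0.0001
grip_force: 0.0
```

apply_moves:
  moves: [0, 0, -0.08, 0, 0, 0, 0, 0, -0.16, 0, 0, 0, 0, 0, -0.2, 0, 0, 0, 0, 0, -0.24, 0, 0, 0]

```text
clock: 3.05
tcp_pos: [0.4866, 0.2483, 0.214]
orientation: [0.001, 0.172, 0.985, 0.0]
wrist_force: [-2.8, -2.4, 12.8]
finger_gap: 0.0005
grip_force: 6.4
```

apply_moves:
  moves: [0, 0, -0.04, 0, 0, 0, 0, 0, -0.06, 0, 0, 0, 0, 0, -0.06, 0, 0, 0]

```text
clock: 3.3
tcp_pos: [0.4866, 0.2483, 0.214]
orientation: [0.001, 0.172, 0.985, 0.0]
wrist_force: [-2.8, -3.5, 13.4]
finger_gap: 0.0002
grip_force: 7.0
```

The force rose to 13 N with the TCP stuck at 0.214, so the indicator is on its stop. Next I'll lift off and go to the robot's side of the driver arm.

apply_moves:
  moves: [0, 0, 0.5, 0, 0, 0, 0, 0, 1.6, 0, 0, 0, 0, 0, 2.4, 0, 0, 0, -1, -1.2, 2.4, 0, 0, 0, -2, -2.4, 2.4, 0, 0, 0, -3, -3.6, 2.4, 0, 0, 0, -3.9, -4.7, 2.4, 0, 0, 0, -3.9, -4.7, 2.4, 0, 0, 0, -3.9, -4.7, 1, 0, 0, 0, -3.9, -4.7, 0, 0, 0, 0, -3.9, -4.7, 0, 0, 0, 0, -3.9, -4.7, 0, 0, 0, 0]

```text
clock: 4.3
tcp_pos: [0.3876, 0.1309, 0.211]
orientation: [-0.002, 0.172, 0.985, -0.0]
wrist_force: [0.3, -0.6, 0.6]
finger_gap: -0.0002
grip_force: 0.0
```

```bash
python3 - <<'E'
from h import *
s=status.get_state();print(s['clock'],s['tcp_pos'],s['wrist_force'])
w=vision.read_camera('wrist');c=vision.read_camera('scene')
cv2.imwrite('pics/s2.png',np.hstack([cv2.resize(w['image'],(400,300)),cv2.resize(c['image'][90:300,130:410],(400,300))]))
E
```

```text
4.3 [0.38759808 0.13092376 0.21102887] [ 0.25422625 -0.59606914  0.55357469]
```

View pics/s2.png

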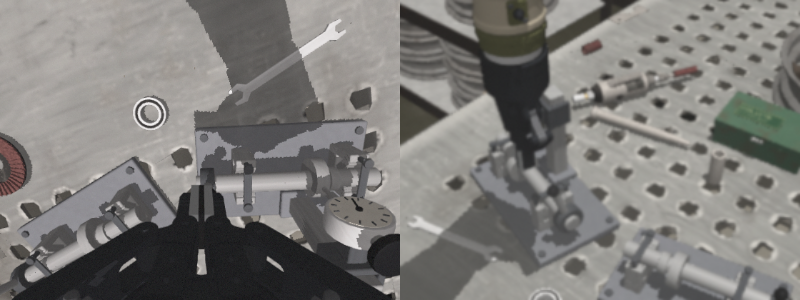

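The wrist view shows the tips at about (200,185) near the collar end, and the indicator dial down at (355,215). By the geometry there's about 17 mm of gap to the ball, so I'll go straight down.

apply_moves:
  moves: [0, 0, -1.2, 0, 0, 0, 0, 0, -2.2, 0, 0, 0, 0, 0, -3.2, 0, 0, 0, 0, 0, -4.1, 0, 0, 0, 0, 0, -4.1, 0, 0, 0, 0, 0, -4.1, 0, 0, 0]

```text
clock: 4.9
tcp_pos: [0.389, 0.1312, 0.11]
orientation: [-0.0, 0.172, 0.985, -0.0]
wrist_force: [0.4, -0.2, 0.4]
finger_gap: 0.0002
grip_force: 0.0
```

```bash
python3 - <<'E'
from h import *
w=vision.read_camera('wrist');t=vision.read_camera('top')
cv2.imwrite('pics/s3.png',np.hstack([cv2.resize(w['image'],(400,300)),cv2.resize(t['image'][160:290,140:310],(400,300))]))
E
```

```text
(no output)
```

View pics/s3.png

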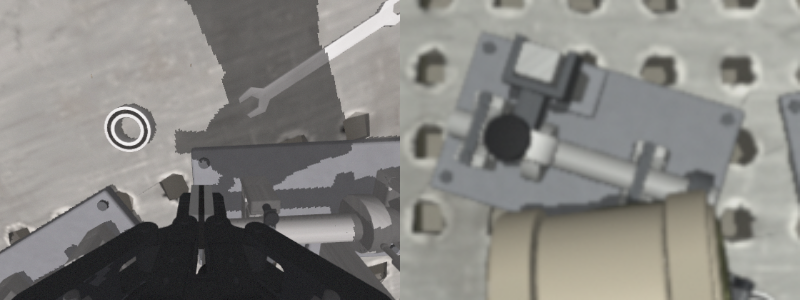

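Fingers are on the robot's side of the arm with no contact. Next I'll push along the stand's +x.

apply_moves:
  moves: [0.25, -0.07, 0, 0, 0, 0, 0.5, -0.14, 0, 0, 0, 0, 0.75, -0.22, 0, 0, 0, 0, 1.0, -0.29, 0, 0, 0, 0, 1.25, -0.36, 0, 0, 0, 0, 1.5, -0.43, 0, 0, 0, 0, 1.75, -0.5, 0, 0, 0, 0, 2.0, -0.58, 0, 0, 0, 0, 2.2, -0.63, 0, 0, 0, 0, 2.4, -0.69, 0, 0, 0, 0, 2.6, -0.75, 0, 0, 0, 0, 2.75, -0.79, 0, 0, 0, 0, 2.9, -0.84, 0, 0, 0, 0, 3.05, -0.88, 0, 0, 0, 0, 3.05, -0.88, 0, 0, 0, 0]

```text
clock: 6.25
tcp_pos: [0.4664, 0.1087, 0.1096]
orientation: [0.001, 0.172, 0.985, 0.0]
wrist_force: [-0.2, -1.2, 0.5]
finger_gap: -0.0001
grip_force: 0.0
```

apply_moves:
  moves: [0.1, -0.03, 0, 0, 0, 0, 0.2, -0.06, 0, 0, 0, 0, 0.26, -0.07, 0, 0, 0, 0, 0.32, -0.09, 0, 0, 0, 0, 0.32, -0.09, 0, 0, 0, 0]

```text
clock: 6.67
tcp_pos: [0.4734, 0.1067, 0.1094]
orientation: [0.0, 0.172, 0.985, 0.0]
wrist_force: [-1.3, 0.4, 0.2]
finger_gap: 0.0002
grip_force: 0.4
```

apply_moves:
  moves: [0.06, -0.02, 0, 0, 0, 0, 0.12, -0.03, 0, 0, 0, 0, 0.18, -0.05, 0, 0, 0, 0]

```text
clock: 6.92
tcp_pos: [0.4775, 0.1055, 0.1093]
orientation: [-0.0, 0.172, 0.985, 0.0]
wrist_force: [-2.9, 0.9, 0.6]
finger_gap: 0.0001
grip_force: 1.2
```

apply_moves:
  moves: [0.06, -0.02, 0, 0, 0, 0, 0.12, -0.03, 0, 0, 0, 0, 0.16, -0.05, 0, 0, 0, 0]

```text
clock: 7.17
tcp_pos: [0.4781, 0.1052, 0.1089]
orientation: [-0.003, 0.172, 0.985, 0.001]
wrist_force: [-12.2, 5.5, 8.6]
finger_gap: -0.0
grip_force: 7.5
```

The force jumped to 15 N while the TCP barely moved, so the arm is at its stop. Next I'll back off, lift and look.

apply_moves:
  moves: [-0.6, 0.17, 0, 0, 0, 0, -1.8, 0.52, 0, 0, 0, 0, -3.2, 0.92, 0, 0, 0, 0, -3.8, 1.1, 0, 0, 0, 0, -3.8, 1.1, 0, 0, 0, 0, -3.8, 1.1, 1.5, 0, 0, 0, -3.8, 1.1, 3, 0, 0, 0, -3.8, 1.1, 4.5, 0, 0, 0, -3.8, 1.1, 6, 0, 0, 0, -3.8, 1.1, 7, 0, 0, 0, -3.8, 2.5, 7, 0, 0, 0, -4, 4, 7, 0, 0, 0, -4.5, 5.5, 7, 0, 0, 0, -5, 7, 7, 0, 0, 0, -5.5, 8.5, 7, 0, 0, 0, -6, 10, 7, 0, 0, 0, -6.5, 11.5, 7, 0, 0, 0, -7, 13, 7, 0, 0, 0, -7, 13, 7, 0, 0, 0]

```text
clock: 8.75
tcp_pos: [0.3057, 0.4355, 0.2839]
orientation: [0.0, 0.169, 0.986, 0.002]
wrist_force: [0.2, 0.1, -0.0]
finger_gap: -0.0004
grip_force: 0.0
```

```bash
python3 - <<'E'
from h import *
s=status.get_state();print(s['clock'],s['tcp_pos'],s['wrist_force'])
t=vision.read_camera('top');c=vision.read_camera('scene')
cv2.imwrite('pics/s4.png',np.hstack([cv2.resize(t['image'][160:290,140:310],(400,400)),cv2.resize(c['image'][120:300,150:330],(400,400))]))
E
```

```text
8.75 [0.3057143  0.43553356 0.28393237] [ 0.20881064  0.12184733 -0.0239946 ]
```

View pics/s4.png

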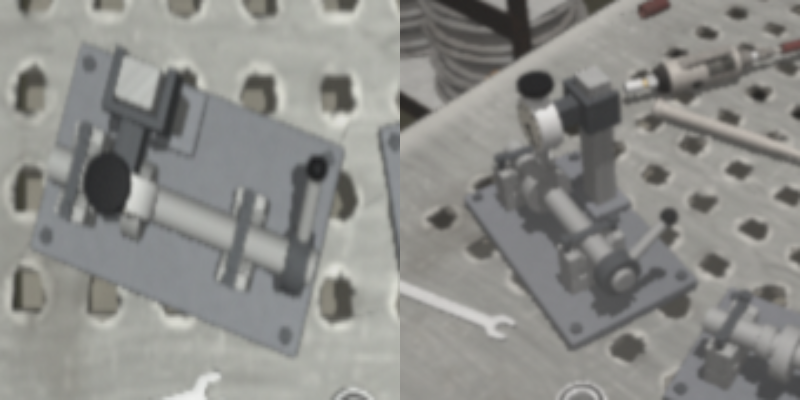

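The driver arm now leans to the far side, with the ball at (317,168) in the left crop, and the indicator sits lower on its column. One numeric check, then hand in.

```bash
python3 - <<'E'
from h import *
from workcell import job
t=vision.read_camera('top')
B=ray(t,(274.7,214.6),.107);P=ray(t,(140+107*.425,160+184*.325),.206)
O=np.array([.477,.220,0]);x=np.array([.9607,-.277,0]);y=np.array([.277,.9607,0])
b=[(B-O)@x,(B-O)@y];print('ball',b,'angle',np.arcsin(b[0]/.073),'pad',(P-O)@x,(P-O)@y)
if abs(b[0]-.059)<.006: print(job.hand_in())
E
```

```text
ball [np.float64(0.05876398740433992), np.float64(-0.10925289600183974)] angle 0.935652087894378 pad 9.825884979674043e-05 0.030478742976408766
the job is handed in; nothing more can be done
None
```

The job is handed in: the indicator was pushed down onto its stop, the driver arm was then pushed over to its far stop (measured at about 0.94 rad) and released, and the spare axle was not touched.

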